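# Clear the bench scale and zero it

## Task

Zero the bench scale: lift the steel pail with its casting off the platter by the handle, keep it upright, and set it down gently on the black rubber mat beside the scale, its whole base on the mat. Then, with the platter empty, turn the scale's spring-return zero key clockwise all the way to its stop, hold it there for about half a second and let it spring back. Do not turn the key while the pail is on the scale, keep the casting in the pail, and leave the other things on the bench where they are.

Things in the scene. Friction and masses are not known exactly. Their poses are not given: they have to be found in the camera images.
- scale: bench scale fixed to the bench, grey, 280 mm deep (x -150 to +130), 260 mm wide (y -130 to +130). Origin: on the bench, below; +x points to the back, away from the robot. The front 85 mm is a low panel, top 55 mm above the bench, with a display at its left and the zero key at its right; behind it the steel platter, 190 x 230 mm, top at 85 mm. It may stand left or right of the mat
- platter (a point): centre of the platter's top face
- key_hub (a point): top of the zero key's hub, on its (vertical) axis, 92 mm above the bench
- key_tip (a point): top edge of the free end of the key's arm, on its centre line. Black arm, 12 mm wide, reaching 50 mm out from the axis; its sides are upright, from 10 to 36 mm above the panel (65 to 91 mm above the bench); the hub is 28 mm in diameter. At rest the arm points from the hub towards the scale's front (the scale's -x)
- zero_key (a joint): angle of the zero key, rad: 0 at rest, growing clockwise seen from above (the arm's tip swings to the scale's left, +y), 1.2 at its stop. A spring of about 0.02 to 0.08 N m turns it back; it can be pushed on the side of its arm or gripped
- pail: round steel pail, base 140 mm and rim 150 mm in diameter, 80 mm high, wall 4 mm, floor 5 mm, about 0.45 kg, standing on the platter. Origin: centre of its underside, z up. A stiff (not hinged) arched handle rises over it, in its y-z plane, from the rim's outside at y = +-77 mm
- pail_grip (a point): centre of the pail's handle grip, 158 mm above its underside: a straight black bar along the pail's y, 90 mm long, 14 mm wide (along the pail's x), 20 mm high
- part_in_pail: three-cornered cast flange with a round collar, 50 mm from its centre to each corner, 34 mm high, about 0.25 kg, lying loose on the pail's floor. Origin: centre of its underside
- mat: black rubber mat fixed on the bench, 260 x 260 mm, 6 mm thick. Origin: centre of its underside, so its top is at z = 6 mm; x and y along its edges
- flange_a: a loose three-cornered cast flange like the one in the pail, lying on the bench between scale and mat; leave alone. Origin at its underside
- flange_b: another such loose flange, lying on the bench on the robot's side of the mat; leave alone. Origin at its underside
- gauge: plug gauge, a bar 110 mm long, 20 mm thick, lying between scale and mat; leave alone. Origin at its underside
- cleaner: white plastic bottle, 60 mm diameter, 180 mm tall, standing at the back; leave alone. Origin at its underside
- caliper: caliper, 200 mm long, flat on the bench at the left; leave alone. Origin at its underside
- jar: amber glass jar, 68 mm diameter, 80 mm tall, at the back; leave alone. Origin at its underside
- wrench: wrench lying on the bench to the right; leave alone. Origin at its underside
Not all that is in view belongs to the job. Leave any orange or pink look-alike of the pail alone.

How it is judged:
By the outcome, as a careful person would: the job done as asked, in the order asked, and still so for the second after the job is handed in, with the robot touching nothing.
It also fails if it takes over 62 s, if anything falls off the work surface, if the arm or the gripper's body presses on something with over 40 N, if the wrist force passes 120 N, or if a joint passes its speed limit or range.

## Robot

A 6-joint arm with a two-finger parallel gripper is mounted at the origin on the work surface. World frame = base frame: x ahead of the robot, y to its left, z up, the work surface at z = 0. Lengths are in mm, angles in rad, forces in N, time in s.
With the tool pointing down it reaches from about 275 to 825 mm from the base axis. Payload 4.9 kg.
Tool frame: the origin (TCP) lies midway between the tips of the shut fingers; the grasp point (between the pads) lies 19 mm behind it; z points along the fingers, y is the line along which they close (so a half turn about z gives the same grasp; the last joint's range is limited). The gripper opens to 85 mm and grips with 20 to 120 N. Pads are 22 mm wide; open, the fingers measure 114 mm over their backs; the gripper's body (76 mm by 85 mm) begins 54 mm behind the grasp point. The pads swing forward as they close: fully open they stand 13 mm farther back than shut.
Start: joints at [1.144, 0.326, -0.193, 1.052, 0, 1.437], TCP at [158.743, 526.611, 231.281] pointing down, gripper open.
Joint ranges: [-2.65, 2.65], [-0.97, 1.79], [-1.3, 1.35], [-1.93, 2.1], [-1.47, 1.37], [-3.14, 3.14]. Speed limits (rad/s): [2.57, 2.57, 3.14, 3.14, 3.14, 3.14].

## Interface

Orientations are given as a unit quaternion [x, y, z, w].
In Python, from station import robot, cams, order gives the robot as it stands.
- The arm moves only by the tool send_rows, never from a script. Its arguments are lists of equal length, an entry for each row: "linear": the shift along the world's x, y, z in mm, a list of three; "yaw": the turn about the world's z in rad; "claw": the opening, from 0 (shut) to 1 (fully open). In form: {"linear": [[dx, dy, dz], ...], "yaw": [yaw, ...], "claw": [claw, ...]}. A call has 1 to 8 rows; each row shifts and turns the commanded pose from where the row before left it; what a row does not reach is not made up. A row lasts 1/8 s, in which the tool goes at most 62.5 mm and 10.7 degrees, less where a joint would pass 70% of its speed; a pose out of reach is approached as far as the arm can. A call is refused whole if a number of a shift passes 62.5 or a number of a turn 0.188, either way. A call with a gripper value outside its range is refused whole. The fingers move at their own pace and stop on an object; "newtons" is the grip in N (left out, the last holds). Time passes only in rows, so rows that do not move let the fingers close. It gives the time, the measured TCP pose, the force, the opening and the grip force at its end, in the units of the state.
- robot.observe(): the state, without advancing time (a new reading comes with each control period).
- cams.camera(name): name is "side" or "top" or "wrist"; returns the picture (400x640x3 uint8, blue, green, red); there is no depth.
- cams.calibration(name): a dict with "fx", "fy", "cx", "cy" (pixels), "T" (4x4, takes a point from camera to world coordinates). Camera axes: x right, y up, looking along -z (the intrinsics and any distortion apply to the point x, -y, -z); pixel columns grow to the right and rows downward; lengths in mm; the calibration is good to about 2 mm. A picture is of the moment at which its call begins: read the wrist's pose just before it. calibration takes no time and is no camera call; for the wrist camera it gives the pose at the moment of the call.
- order.sign_off(): hands the job in; it is judged then, once.
Trained networks look in the newest picture that a camera, given by its name, has taken for a name from the list of things; names that differ only in an ending like _2 or _b are one class to them, and where a whole thing is asked for, a point or a joint stands for the part that bears it (a point fixed in the world has none). Each returns a list of dicts, best first, with "p" (0 to 1); they miss things now and then, are a little off and sometimes report something else, mostly with a low value. They report only what shows in the picture. A call takes as long as a camera call. They do not tell look-alikes from the thing itself.
- cams.trace(camera, label): "region" (400x640 bool, what is visible of it) and "box" ([left, top, width, height] in pixels, round what is visible of it).
- cams.spot_point(camera, label): "centre" ([column, row] in pixels: a listed point, or the origin of a listed thing).
The state is a dict: "time_s": time; "q": joint angles; "joint_velocities": joint speeds; "joint_efforts": joint torques, N m; "eef_pos": TCP position; "tcp_rot": TCP orientation; "force": force on the tool from outside, world axes, zero at the start; "wrist_torque": the same for the moment, N m; "finger_gap": finger opening in mm; "gripper_force": force on a finger pad.
Only numpy, scipy, OpenCV 4.12 (cv2) and the standard library are available. Lean on these libraries where they do the work, as an engineer would, in place of code of your own. Each camera call takes 0.05 s, during which the arm holds its last target. There are 200 camera calls.

## Working session

There is one attempt and no reset: what is moved stays moved. The work goes in short steps, Python scripts to look and compute and a tool call to move; the robot and the scene stay as the last step left them, time stands still between calls to the robot, and variables do not carry over. Pictures are saved under pics/ and viewed, at most 11 in all, crops included, and the job is handed in when it is done.

Besides the shell and the picture viewer there is one more tool, called by a JSON object that holds its "api" and its "payload". send_rows: Moves the arm, as the interface text tells. Its arguments: {"type":"object","properties":{"linear":{"type":"array"},"yaw":{"type":"array"},"claw":{"type":"array"},"newtons":{"type":"number"}},"required":["linear","yaw","claw"]}

```bash
mkdir -p pics; cat > h.py <<'E'
import numpy as np, cv2
from station import robot, cams, order
def ray(c,px):
    k=cams.calibration(c); T=np.array(k["T"])
    d=T[:3,:3]@np.array([(px[0]-k["cx"])/k["fx"],-(px[1]-k["cy"])/k["fy"],-1.])
    return T[:3,3],d
def onz(c,px,z):
    o,d=ray(c,px); return (o+d*(z-o[2])/d[2]).round(1)
def tri(obs):
    A=np.zeros((3,3));b=np.zeros(3)
    for c,p in obs:
        o,d=ray(c,p);d=d/np.linalg.norm(d);M=np.eye(3)-np.outer(d,d);A+=M;b+=M@o
    x=np.linalg.solve(A,b); return x.round(1)
E
python3 - <<'E'
from h import *
ims={}
k=cams.calibration("top");print({a:b for a,b in k.items()})
for c in ("top","side"):
    im=cams.camera(c); cv2.imwrite(f"pics/{c}0.png",im)
Z=dict(platter=85,key_hub=92,key_tip=91,pail_grip=243,pail=85,mat=0,scale=0,flange_a=0,gauge=0,cleaner=0,jar=0)
for n,z in Z.items():
    for c in ("top","side"):
        for r in cams.spot_point(c,n)[:3]:
            print(n,c,round(r["p"],2),np.round(r["centre"],1),onz(c,r["centre"],z))
print(robot.observe())
E
```

```text
{'fx': 515.1055978270196, 'fy': 515.1055978270196, 'cx': 322.4369767502781, 'cy': 197.25369379884944, 'T': array([[ 1.10958790e-03,  9.97004329e-01, -7.73378040e-02,
         4.22670697e+02],
       [-9.99963742e-01,  1.75918472e-03,  8.33185175e-03,
        -3.08783840e+01],
       [ 8.44294375e-03,  7.73257550e-02,  9.96970132e-01,
         1.61073636e+03],
       [ 0.00000000e+00,  0.00000000e+00,  0.00000000e+00,
         1.00000000e+00]])}
key_hub top 0.77 [408.2 220. ] [ 473.6 -296.8   92. ]
key_hub side 0.71 [330.6 270.1] [ 480.7 -283.6   92. ]
key_tip top 0.42 [402.2 233.8] [ 433.  -278.8   91. ]
key_tip top 0.18 [404.2 177.2] [ 600.8 -286.5   91. ]
key_tip side 0.58 [311.5 274.4] [ 422.6 -280.2   91. ]
pail_grip top 0.94 [456.5 282.8] [ 303.3 -395.9  243. ]
pail_grip top 0.94 [389.  292.3] [ 278.5 -217.6  243. ]
pail_grip top 0.69 [417.1 167. ] [ 610.5 -295.9  243. ]
pail_grip side 0.75 [371.8 219.2] [ 604.1 -288.1  243. ]
pail_grip side 0.66 [275.9 300.5] [ 269.5 -501.3  243. ]
pail_grip side 0.58 [248.5 254.9] [ 246.1 -322.6  243. ]
pail top 0.76 [407.3 170.8] [ 620.7 -297
[... 1143 characters left out ...]
2, 'q': array([ 1.14377700e+00,  3.26203215e-01, -1.92610742e-01,  1.05198300e+00,
       -1.95654216e-05,  1.43661308e+00]), 'joint_velocities': array([-0.00144861,  0.00115665, -0.00057965,  0.00145764, -0.00243728,
        0.00016765]), 'joint_efforts': array([ 4.80878134e-04, -4.43330669e+01,  2.62760746e+01,  1.03714701e-03,
       -2.63322700e-04,  1.13078221e-05]), 'eef_pos': array([158.76086005, 526.6058287 , 231.27499744]), 'tcp_rot': array([ 1.45895440e-01,  9.89300015e-01, -3.01334162e-06,  9.31243335e-06]), 'force': array([ 0.03419199,  0.15160829, -0.32940599]), 'wrist_torque': array([-0.02302238, -0.00612578, -0.02376427]), 'gripper_force': 0.0, 'finger_gap': 85.50561548766963}
```

View pics/top0.png

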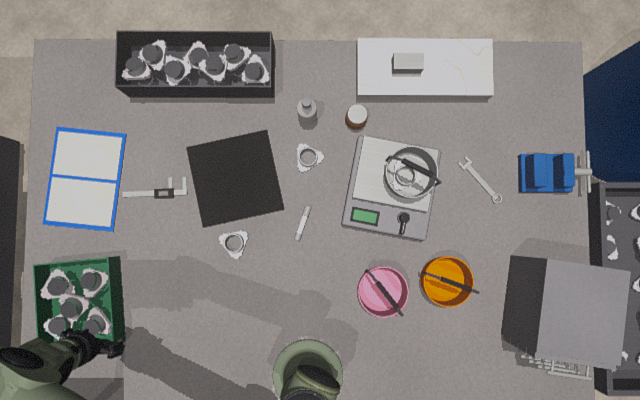

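View pics/side0.png

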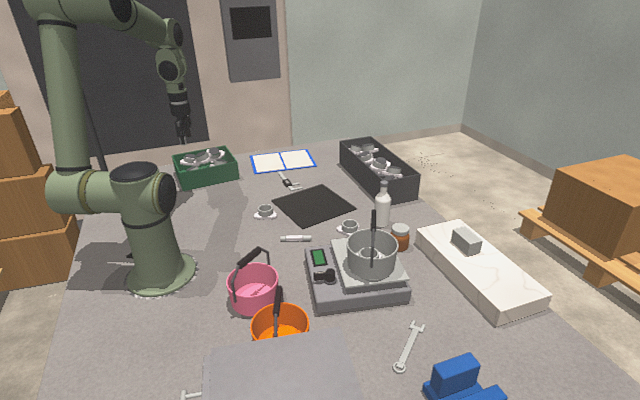

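Top view: the steel pail is on the platter at about (412,172), with its handle running (388,158)–(437,184). The key is at (404,217), the mat at (235,179), and the pink and orange decoys are in front. Next I'll measure yaws and triangulate.

```bash
python3 - <<'E'
from h import *
print("hub",tri([("top",(408.2,220)),("side",(330.6,270.1))]),"tip",tri([("top",(402.2,233.8)),("side",(311.5,274.4))]),"grip",tri([("top",(417.1,167)),("side",(371.8,219.2))]))
im=cv2.imread("pics/top0.png")
cams.camera("top");
for n,z in (("mat",6),("scale",70)):
    r=cams.trace("top",n)[0]; m=r["region"].astype(np.uint8); print(n,r["p"],r["box"])
    c=max(cv2.findContours(m,0,1)[0],key=cv2.contourArea)
    q=cv2.boxPoints(cv2.minAreaRect(c)); w=np.array([onz("top",p,z) for p in q]);print(w.tolist(),w.mean(0))
    for i in range(4):
        d=w[(i+1)%4]-w[i];print(np.linalg.norm(d),np.arctan2(d[1],d[0]))
cv2.imwrite("pics/crop.png",cv2.resize(im[130:245,335:450],None,fx=5,fy=5,interpolation=cv2.INTER_CUBIC))
E
```

```text
hub [ 474.6 -295.3  102.9] tip [ 428.4 -277.9   88.1] grip [ 606.  -293.5  246.7]
mat 0.6 [183.4, 131.9, 102.2, 93.1]
[[705.8, 391.5, 6.0], [766.0, 132.7, 6.0], [507.4, 72.6, 6.0], [449.1, 328.6, 6.0]] [607.075 231.35    6.   ]
265.709390123872 -1.3422485383521547
265.4919396139928 -2.9132410555910235
262.55454671363054 1.794711857594182
264.2939651221722 0.2402985100907712
scale 0.83 [343.4, 137.7, 95.2, 104.6]
[[458.3, -96.6, 70.0], [737.1, -150.2, 70.0], [688.1, -407.7, 70.0], [410.4, -350.6, 70.0]] [ 573.475 -251.275   70.   ]
283.9056181198252 -0.18993507378509203
262.12067831439776 -1.7588393722104225
283.5096118300048 2.938801462647991
258.4770976314923 1.3844026752529384
```

View pics/crop.png

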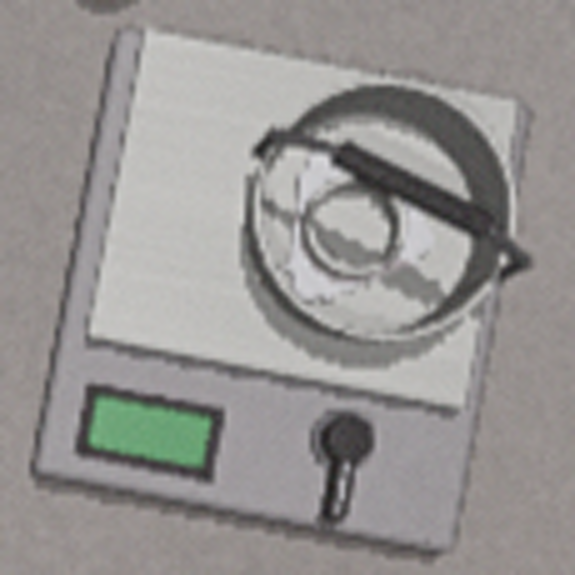

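Crop: the grip bar centre is at about top pixel (418,167), with pail yaw about −0.44. The key hub is at about (404,217) and its arm points to the front. I'll move above the pail.

{"api": "send_rows", "payload": {"linear": [[14, -26, 40], [28, -50, 25], [28, -52, 25], [28, -52, 10], [28, -52, 0], [28, -52, 0], [28, -52, 0], [28, -52, 0]], "yaw": [-0.08, -0.16, -0.16, -0.16, -0.16, -0.16, -0.16, -0.16], "claw": [1, 1, 1, 1, 1, 1, 1, 1]}}

```text
time_s: 2.35
eef_pos: [368.7, 138.2, 331.0]
tcp_rot: [0.681, 0.732, 0.001, 0.0]
force: [0.9, -0.0, -0.0]
finger_gap: 85.5
gripper_force: 0.0
```

{"api": "send_rows", "payload": {"linear": [[28, -52, 0], [28, -52, 0], [28, -52, 0], [28, -52, 0], [28, -52, 0], [28, -52, 0], [28, -52, 0], [14, -26, 0]], "yaw": [-0.16, -0.16, -0.16, -0.04, 0, 0, 0, 0], "claw": [1, 1, 1, 1, 1, 1, 1, 1]}}

```text
time_s: 3.35
eef_pos: [578.8, -253.0, 329.7]
tcp_rot: [0.846, 0.534, -0.0, -0.0]
force: [-0.2, 0.8, 0.6]
finger_gap: 85.6
gripper_force: 0.0
```

```bash
python3 - <<'E'
from h import *
im=cams.camera("wrist"); cv2.imwrite("pics/w1.png",im)
print(robot.observe()["eef_pos"],cams.calibration("wrist")["T"].round(2).tolist())
for n,z in dict(pail_grip=243,key_hub=92,key_tip=91,pail=85).items():
    for r in cams.spot_point("wrist",n)[:2]: print(n,r["p"],r["centre"],onz("wrist",r["centre"],z))
print(onz("top",(418.1,167.1),251),onz("top",(403.9,217.2),92),onz("top",(401.3,232.5),91))
E
```

```text
[ 579.57982    -255.31225821  329.0254225 ] [[0.9, 0.41, 0.13, 614.59], [-0.43, 0.86, 0.28, -183.01], [0.0, -0.31, 0.95, 470.55], [0.0, 0.0, 0.0, 1.0]]
pail_grip 0.88 [371.0, 233.1] [ 606.7 -293.8  243. ]
pail_grip 0.73 [72.5, 267.1] [ 357.2 -210.8  243. ]
key_hub 0.59 [266.4, 219.5] [ 478.6 -285.4   92. ]
key_tip 0.75 [232.5, 229.2] [ 427.7 -277.2   91. ]
pail 0.88 [221.4, 297.8] [ 349.5 -371.1   85. ]
pail 0.67 [350.0, 188.4] [ 600.7 -294.7   85. ]
[ 609.2 -297.   251. ] [ 481.8 -284.2   92. ] [ 436.8 -276.2   91. ]
```

View pics/w1.png

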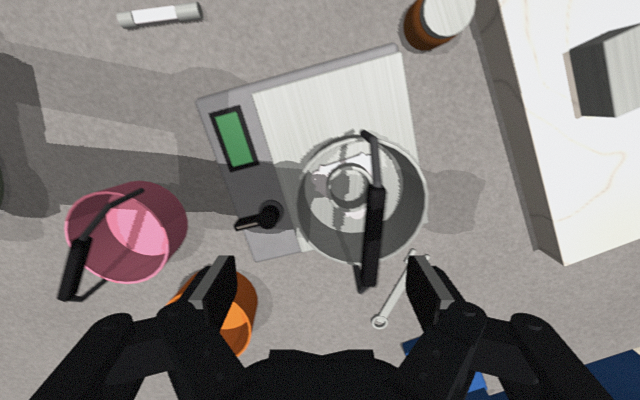

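Wrist view: the grip bar runs from about (377,187) to (370,287). The hub is at (268,214) and the key tip at (236,228).

```bash
python3 - <<'E'
from h import *
a=onz("wrist",(377,187),252);b=onz("wrist",(370,287),252);print(a,b,(a+b)/2,np.linalg.norm(a-b),np.arctan2(*(a-b)[:2]))
print(onz("wrist",(268,214),92),onz("wrist",(236,226),91))
E
```

```text
[ 625.1 -252.   252. ] [ 585.8 -333.4  252. ] [ 605.45 -292.7   252.  ] 90.39054154058378 0.4497939678863716
[ 483.9 -277.8   92. ] [ 434.4 -274.7   91. ]
```

{"api": "send_rows", "payload": {"linear": [[14, -20, 0], [13, -19, 0], [0, 0, -25], [0, 0, -30], [0, 0, -30], [0, 0, -19], [0, 0, 0], [0, 0, 0]], "yaw": [0, 0, 0, 0, 0, 0, 0, 0], "claw": [1, 1, 1, 1, 1, 1, 0.6, 0.5], "newtons": 80}}

```text
time_s: 4.6
eef_pos: [605.5, -288.5, 228.2]
tcp_rot: [0.845, 0.535, 0.0, 0.001]
force: [-0.9, -0.0, 0.8]
finger_gap: 51.8
gripper_force: 0.0
```

{"api": "send_rows", "payload": {"linear": [[0, 0, 0], [0, 0, 0], [0, 0, 0], [0, 0, 0], [0, 0, 0], [0, 0, 0]], "yaw": [0, 0, 0, 0, 0, 0], "claw": [0.3, 0.2, 0.1, 0, 0, 0], "newtons": 80}}

```text
time_s: 5.35
eef_pos: [606.4, -289.4, 227.9]
tcp_rot: [0.845, 0.535, 0.001, 0.001]
force: [4.5, 0.2, 5.3]
finger_gap: 12.4
gripper_force: 81.0
```

{"api": "send_rows", "payload": {"linear": [[0, 0, 4], [0, 0, 8], [0, 0, 14], [0, 0, 18], [0, 0, 18], [0, 0, 14], [0, 0, 8], [0, 0, 4]], "yaw": [0, 0, 0, 0, 0, 0, 0, 0], "claw": [0, 0, 0, 0, 0, 0, 0, 0]}}

```text
time_s: 6.35
eef_pos: [605.0, -289.1, 314.9]
tcp_rot: [0.845, 0.535, -0.0, 0.0]
force: [0.5, -1.0, -5.4]
finger_gap: 12.4
gripper_force: 79.4
```

```bash
python3 - <<'E'
from h import *
s=robot.observe();print(s["eef_pos"],s["force"],s["wrist_torque"],s["finger_gap"])
cv2.imwrite("pics/s1.png",cams.camera("side")[120:360,200:560])
E
```

```text
[ 605.00699014 -289.05574317  314.92346104] [ 0.53825795 -1.00608721 -5.42349598] [ 0.01182563 -0.10287122 -0.04538936] 12.428784606305785
```

View pics/s1.png

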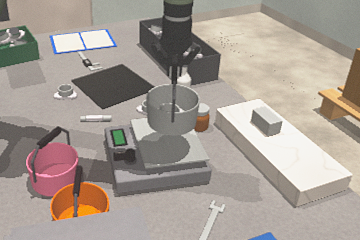

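The pail is lifted clear and upright at about (173,110) in the crop. I'll carry it to the mat.

{"api": "send_rows", "payload": {"linear": [[0, 5, 0], [0, 12, 0], [0, 20, 0], [0, 28, 0], [0, 32, 0], [0, 34, 0], [0, 34, 0], [0, 34, 0]], "yaw": [0, 0, 0, 0, 0, 0, 0, 0], "claw": [0, 0, 0, 0, 0, 0, 0, 0]}}

```text
time_s: 7.4
eef_pos: [604.5, -87.3, 314.8]
tcp_rot: [0.845, 0.535, 0.0, -0.0]
force: [0.3, 0.1, -6.9]
finger_gap: 12.8
gripper_force: 79.4
```

{"api": "send_rows", "payload": {"linear": [[0, 34, 0], [0, 34, 0], [0, 34, 0], [0, 34, 0], [0, 34, 0], [0, 34, 0], [0, 34, 0], [0, 32, 0]], "yaw": [0, 0, 0, 0, 0, 0, 0, 0], "claw": [0, 0, 0, 0, 0, 0, 0, 0]}}

```text
time_s: 8.4
eef_pos: [603.8, 182.5, 314.8]
tcp_rot: [0.845, 0.536, 0.0, -0.0]
force: [0.9, -0.2, -6.3]
finger_gap: 12.8
gripper_force: 79.4
```

{"api": "send_rows", "payload": {"linear": [[0, 25, 0], [0, 16, 0], [0, 9, 0], [0, 4, 0], [0, 0, -10], [0, 0, -20], [0, 0, -25], [0, 0, -25]], "yaw": [0, 0, 0, 0, 0, 0, 0, 0], "claw": [0, 0, 0, 0, 0, 0, 0, 0]}}

```text
time_s: 9.4
eef_pos: [604.9, 232.8, 233.2]
tcp_rot: [0.845, 0.534, -0.0, 0.0]
force: [0.4, -1.0, -5.6]
finger_gap: 12.2
gripper_force: 79.4
```

{"api": "send_rows", "payload": {"linear": [[0, 0, -20], [0, 0, -18], [0, 0, -14], [0, 0, -9], [0, 0, -6], [0, 0, -4], [0, 0, -2], [0, 0, -2]], "yaw": [0, 0, 0, 0, 0, 0, 0, 0], "claw": [0, 0, 0, 0, 0, 0, 0, 0]}}

```text
time_s: 10.4
eef_pos: [605.3, 234.1, 160.0]
tcp_rot: [0.845, 0.535, 0.0, 0.0]
force: [-0.2, 0.8, -5.3]
finger_gap: 12.6
gripper_force: 79.4
```

{"api": "send_rows", "payload": {"linear": [[0, 0, -2], [0, 0, -2], [0, 0, -1], [0, 0, 0]], "yaw": [0, 0, 0, 0], "claw": [0, 0, 0, 0]}}

```text
time_s: 10.9
eef_pos: [604.9, 233.9, 154.5]
tcp_rot: [0.845, 0.535, -0.0, -0.0]
force: [0.9, -0.6, -6.6]
finger_gap: 12.3
gripper_force: 79.4
```

Still fully loaded, so I'll go on down in small steps.

{"api": "send_rows", "payload": {"linear": [[0, 0, -1.5], [0, 0, -1.5], [0, 0, -1], [0, 0, 0]], "yaw": [0, 0, 0, 0], "claw": [0, 0, 0, 0]}}

```text
time_s: 11.4
eef_pos: [604.9, 233.9, 150.5]
tcp_rot: [0.845, 0.535, -0.0, -0.0]
force: [0.2, 0.0, -5.8]
finger_gap: 12.3
gripper_force: 79.5
```

{"api": "send_rows", "payload": {"linear": [[0, 0, -1], [0, 0, 0]], "yaw": [0, 0], "claw": [0, 0]}}

```text
time_s: 11.65
eef_pos: [605.0, 233.9, 149.6]
tcp_rot: [0.845, 0.535, -0.0, 0.0]
force: [0.9, -0.1, -6.6]
finger_gap: 12.3
gripper_force: 79.5
```

{"api": "send_rows", "payload": {"linear": [[0, 0, -1], [0, 0, 0]], "yaw": [0, 0], "claw": [0, 0]}}

```text
time_s: 11.9
eef_pos: [605.2, 233.9, 148.7]
tcp_rot: [0.845, 0.535, 0.0, 0.0]
force: [-0.1, -0.3, -5.9]
finger_gap: 12.5
gripper_force: 79.5
```

{"api": "send_rows", "payload": {"linear": [[0, 0, -1], [0, 0, 0]], "yaw": [0, 0], "claw": [0, 0]}}

```text
time_s: 12.15
eef_pos: [605.7, 233.9, 148.5]
tcp_rot: [0.845, 0.535, 0.001, 0.0]
force: [0.8, -0.9, 0.2]
finger_gap: 12.2
gripper_force: 80.2
```

Contact made. Release, then rise.

{"api": "send_rows", "payload": {"linear": [[0, 0, 0], [0, 0, 0], [0, 0, 0], [0, 0, 0], [0, 0, 0], [0, 0, 0]], "yaw": [0, 0, 0, 0, 0, 0], "claw": [0.2, 0.3, 0.5, 0.7, 0.8, 0.8]}}

```text
time_s: 12.9
eef_pos: [605.0, 234.0, 147.6]
tcp_rot: [0.845, 0.535, -0.0, 0.0]
force: [0.1, 0.6, -0.1]
finger_gap: 68.5
gripper_force: 0.0
```

{"api": "send_rows", "payload": {"linear": [[0, 0, 10], [0, 0, 25], [0, 0, 40], [0, 0, 40], [0, 0, 40], [0, 0, 20]], "yaw": [0, 0, 0, 0, 0, 0], "claw": [0.8, 0.8, 0.8, 0.8, 0.8, 0.8]}}

```text
time_s: 13.65
eef_pos: [605.8, 234.2, 326.4]
tcp_rot: [0.845, 0.535, 0.002, 0.001]
force: [0.6, 0.0, -0.5]
finger_gap: 68.6
gripper_force: 0.0
```

```bash
python3 - <<'E'
from h import *
cv2.imwrite("pics/w2.png",cams.camera("wrist"))
print(robot.observe()["eef_pos"])
for n,z in dict(pail_grip=164,mat=0,pail=6).items():
    for r in cams.spot_point("wrist",n)[:2]: print(n,r["p"],r["centre"],onz("wrist",r["centre"],z))
E
```

```text
[606.36502754 234.31178271 328.44098851]
pail_grip 0.61 [323.9, 185.2] [609.1 229.6 164. ]
pail 0.8 [319.7, 161.8] [600.6 227.1   6. ]
```

View pics/w2.png

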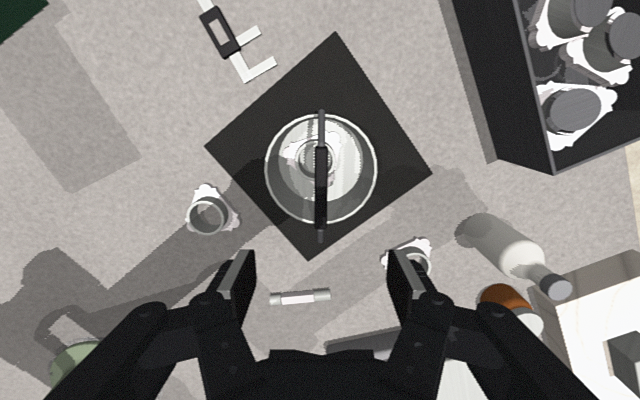

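Wrist view: the pail stands upright in the middle of the mat at about (320,165), with the casting inside. Now to the key, closing the gripper on the way.

{"api": "send_rows", "payload": {"linear": [[-6, -26, 0], [-12, -52, 0], [-12, -56, 0], [-13, -56, 0], [-13, -56, 0], [-13, -56, 0], [-13, -56, 0], [-13, -56, -10]], "yaw": [0, 0.05, 0.05, 0.05, 0.05, 0.05, 0, 0], "claw": [0, 0, 0, 0, 0, 0, 0, 0], "newtons": 20}}

```text
time_s: 14.85
eef_pos: [509.1, -181.6, 311.7]
tcp_rot: [0.772, 0.636, -0.0, -0.0]
force: [1.1, 0.2, 0.3]
finger_gap: 0.1
gripper_force: 0.0
```

{"api": "send_rows", "payload": {"linear": [[-12, -50, -30], [-6, -26, -30], [0, -5, -10], [0, 0, 0], [0, 0, 0]], "yaw": [0, 0, 0, 0, 0], "claw": [0, 0, 0, 0, 0]}}

```text
time_s: 15.48
eef_pos: [492.8, -260.2, 243.5]
tcp_rot: [0.771, 0.637, 0.0, 0.0]
force: [0.3, 0.0, 0.6]
finger_gap: -0.3
gripper_force: 0.0
```

```bash
python3 - <<'E'
from h import *
cv2.imwrite("pics/w3.png",cams.camera("wrist"))
s=robot.observe();print(s["eef_pos"],s["tcp_rot"],s["finger_gap"])
k=cams.calibration("wrist");print(k["T"].round(3).tolist(),k["fx"],k["cx"],k["cy"])
for n,z in dict(key_hub=92,key_tip=91,platter=85,scale=0).items():
    for r in cams.spot_point("wrist",n)[:2]: print(n,r["p"],r["centre"],onz("wrist",r["centre"],z))
E
```

```text
[ 492.90087622 -260.23627614  243.72577182] [7.71066380e-01 6.36754240e-01 3.22568074e-04 7.55720056e-04] -0.18188910071425507
[[0.982, 0.181, 0.057, 508.236], [-0.19, 0.932, 0.308, -181.656], [0.003, -0.313, 0.95, 385.357], [0.0, 0.0, 0.0, 1.0]] 294.7199158538583 320.97594867950085 199.5038986886186
key_hub 0.76 [312.5, 209.4] [ 479.8 -285.9   92. ]
key_hub 0.33 [385.3, 150.7] [ 563.2 -238.8   92. ]
key_tip 0.84 [265.1, 210.7] [ 429.8 -278.2   91. ]
platter 0.8 [431.5, 163.1] [ 609.4 -262.1   85. ]
scale 0.97 [386.3, 152.5] [ 580.9 -259.5    0. ]
```

View pics/w3.png

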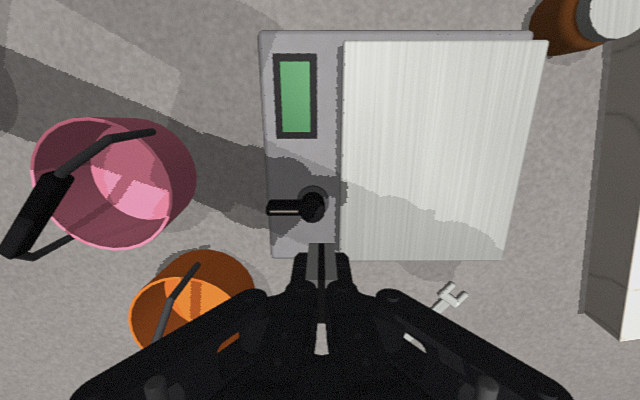

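Wrist view: the tool lines up with the scale and the platter is empty. The hub is at (312,207) and the key arm reaches left to (267,207). I'll compute the push arc.

```bash
cat > arc.py <<'E'
from h import *
R=np.array([[np.cos(.19),np.sin(.19)],[-np.sin(.19),np.cos(.19)]])
def P(t,d,r=38):
    return np.array([480,-285])+R@(r*np.array([-np.cos(t),np.sin(t)])-d*np.array([np.sin(t),np.cos(t)]))
E
python3 - <<'E'
from arc import *
w=[P(0,30),P(0,17)]+[P(t,17) for t in np.arange(.1,1.25,.1)]
print(np.round(w[0],1),w[0]-robot.observe()["eef_pos"][:2])
print(np.diff(w,axis=0).round(1).tolist())
E
```

```text
[ 437.  -307.3] [-55.56001682 -46.67730207]
[[2.5, 12.8], [-0.7, 4.1], [-0.3, 4.1], [0.1, 4.2], [0.5, 4.1], [0.9, 4.1], [1.3, 4.0], [1.7, 3.8], [2.1, 3.6], [2.4, 3.4], [2.7, 3.1], [3.0, 2.8], [3.3, 2.5]]
```

{"api": "send_rows", "payload": {"linear": [[-28, -23, 0], [-27.5, -23.5, 0], [0, 0, -30], [0, 0, -45], [0, 0, -45], [0, 0, -35], [0, 0, -16], [0, 0, 0]], "yaw": [0, 0, 0, 0, 0, 0, 0, 0], "claw": [0, 0, 0, 0, 0, 0, 0, 0]}}

```text
time_s: 16.73
eef_pos: [436.4, -307.2, 71.3]
tcp_rot: [0.772, 0.636, -0.0, -0.001]
force: [-0.1, -0.4, 0.1]
finger_gap: 0.0
gripper_force: 0.0
```

```bash
python3 - <<'E'
from arc import *
s=robot.observe();print(s["eef_pos"],s["force"],P(0,30)-s["eef_pos"][:2])
cv2.imwrite("pics/w4.png",cams.camera("wrist"))
E
```

```text
[ 436.35942009 -307.17454996   71.31516071] [-0.11237653 -0.41560686  0.06114985] [ 0.65865212 -0.10893908]
```

View pics/w4.png

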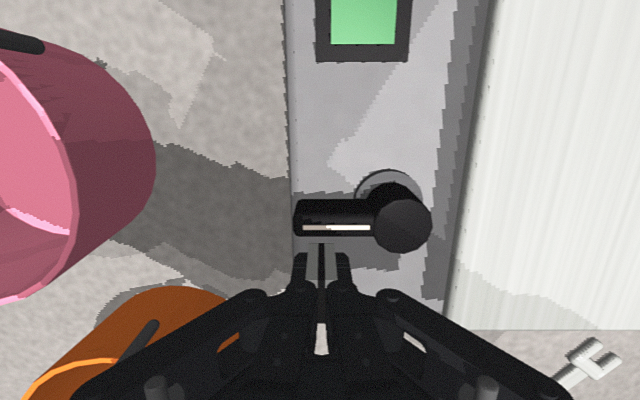

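Wrist view: the fingertips (295–350, 250) stand just right of the key arm (295–375, 218). Pushing now.

{"api": "send_rows", "payload": {"linear": [[1.5, 7, 0], [1.5, 6, 0], [-0.7, 4.1, 0], [-0.3, 4.1, 0], [0.1, 4.2, 0], [0.5, 4.1, 0], [0.9, 4.1, 0], [1.3, 4, 0]], "yaw": [0, 0, -0.1, -0.1, -0.1, -0.1, -0.1, -0.1], "claw": [0, 0, 0, 0, 0, 0, 0, 0]}}

```text
time_s: 17.77
eef_pos: [442.0, -270.7, 72.7]
tcp_rot: [0.926, 0.378, -0.0, 0.002]
force: [-0.9, -1.8, 0.9]
finger_gap: 0.2
gripper_force: 1.0
```

{"api": "send_rows", "payload": {"linear": [[1.7, 3.8, 0], [2.1, 3.6, 0], [2.4, 3.4, 0], [2.7, 3.1, 0], [0, 0, 0]], "yaw": [-0.1, -0.1, -0.1, -0.1, 0], "claw": [0, 0, 0, 0, 0]}}

```text
time_s: 18.4
eef_pos: [450.5, -256.3, 72.4]
tcp_rot: [0.982, 0.189, 0.0, 0.001]
force: [-1.9, -1.4, 0.9]
finger_gap: 0.1
gripper_force: 1.0
```

```bash
python3 - <<'E'
from arc import *
s=robot.observe();print(s["eef_pos"],s["force"],s["wrist_torque"],P(1.,17)-s["eef_pos"][:2])
cv2.imwrite("pics/w5.png",cams.camera("wrist"))
E
```

```text
[ 450.48488413 -256.29095287   72.39788179] [-1.91987687 -1.42568581  0.86626523] [-0.33304603  0.33700953 -0.04522689] [-0.39023172  0.2507558 ]
```

View pics/w5.png

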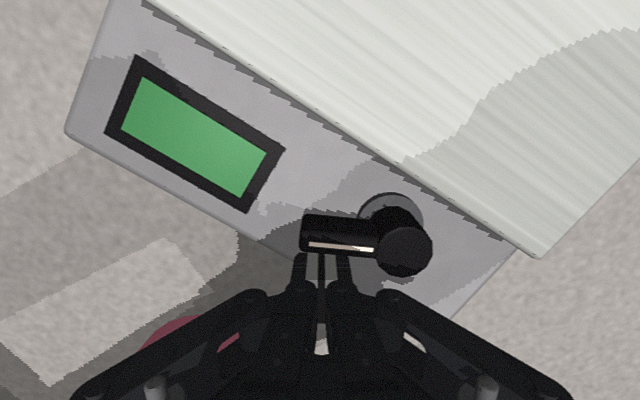

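The key follows and the arm has turned with the fingers by about 1 rad. I'll go on to the stop and watch the force.

{"api": "send_rows", "payload": {"linear": [[1.5, 1.5, 0], [1.5, 1.3, 0], [1.6, 1.3, 0], [0, 0, 0]], "yaw": [-0.05, -0.05, -0.05, 0], "claw": [0, 0, 0, 0]}}

```text
time_s: 18.95
eef_pos: [453.9, -252.6, 72.0]
tcp_rot: [0.993, 0.114, -0.001, 0.001]
force: [-4.2, -3.7, 2.1]
finger_gap: -0.0
gripper_force: 2.4
```

{"api": "send_rows", "payload": {"linear": [[1.6, 1.2, 0], [0, 0, 0]], "yaw": [-0.05, 0], "claw": [0, 0]}}

```text
time_s: 19.2
eef_pos: [454.3, -251.9, 71.9]
tcp_rot: [0.996, 0.089, -0.002, 0.001]
force: [-8.6, -4.2, 4.0]
finger_gap: -0.2
gripper_force: 4.2
```

The force rises from 2.4 to 9.6 N and the tool is blocked, so this is the stop. A touch more, then hold.

{"api": "send_rows", "payload": {"linear": [[1.2, 0.7, 0], [0, 0, 0], [0, 0, 0], [0, 0, 0], [0, 0, 0]], "yaw": [0, 0, 0, 0, 0], "claw": [0, 0, 0, 0, 0]}}

```text
time_s: 19.82
eef_pos: [454.4, -251.8, 71.9]
tcp_rot: [0.996, 0.089, -0.003, 0.002]
force: [-9.8, -7.3, 6.5]
finger_gap: 0.0
gripper_force: 5.6
```

```bash
python3 - <<'E'
from arc import *
s=robot.observe();print(s["eef_pos"],s["force"])
cv2.imwrite("pics/w6.png",cams.camera("wrist"))
for n,z in dict(key_hub=92,key_tip=91).items():
    for r in cams.spot_point("wrist",n)[:1]: print(n,r["p"],r["centre"],onz("wrist",r["centre"],z))
E
```

```text
[ 454.4492722  -251.79370506   71.90124951] [-9.84575091 -7.33223598  6.51689363]
key_hub 0.59 [407.6, 247.4] [ 479.  -288.1   92. ]
key_tip 0.92 [297.9, 245.5] [ 470.6 -238.5   91. ]
```

View pics/w6.png

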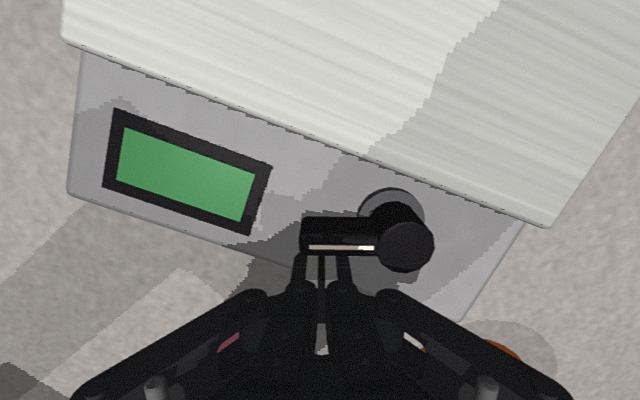

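The measured key angle is about 1.21 rad, so it is at the stop, and it was held for over 0.6 s. I'll back off and lift out so it springs back.

{"api": "send_rows", "payload": {"linear": [[-7, -2, 0], [-2, -1, 40], [0, 0, 50], [0, 0, 50], [0, 0, 40], [0, 0, 0], [0, 0, 0]], "yaw": [0, 0, 0, 0, 0, 0, 0], "claw": [0, 0, 0, 0, 0, 0, 0]}}

```text
time_s: 20.85
eef_pos: [448.4, -252.5, 251.0]
tcp_rot: [0.996, 0.09, 0.0, -0.001]
force: [-0.2, 1.6, -0.7]
finger_gap: -0.0
gripper_force: 0.0
```

```bash
python3 - <<'E'
from arc import *
s=robot.observe();print(s["eef_pos"],s["force"],s["time_s"])
cams.camera("wrist")
for n,z in dict(key_hub=92,key_tip=91).items():
    for r in cams.spot_point("wrist",n)[:1]: print(n,r["p"],r["centre"],onz("wrist",r["centre"],z))
cv2.imwrite("pics/t2.png",cams.camera("top"))
for n,z in dict(pail=6,mat=0,flange_a=0,gauge=0,cleaner=0,jar=0).items():
    for r in cams.spot_point("top",n)[:3]: print(n,round(r["p"],2),np.round(r["centre"],1),onz("top",r["centre"],z))
E
```

```text
[ 448.37642807 -252.46705689  251.02086462] [-0.18895857  1.55607615 -0.72714734] 20.85
key_hub 0.56 [359.1, 163.6] [ 475.4 -287.2   92. ]
key_tip 0.56 [342.0, 204.1] [ 428.7 -278.9   91. ]
pail 0.79 [232.7 176.6] [611.5 236.7   6. ]
pail 0.65 [441.9 280.9] [ 288.4 -414.     6. ]
flange_a 0.72 [309.5 159.3] [667.6  -3.4   0. ]
flange_a 0.6 [234.3 241.4] [409.4 229.7   0. ]
gauge 0.45 [298.5 227. ] [454.4  30.3   0. ]
cleaner 0.75 [307.6 118.3] [798.8   3.    0. ]
jar 0.79 [357.1 118.8] [ 797.7 -154.1    0. ]
jar 0.23 [236.1 238.6] [418.1 224.3   0. ]
```

View pics/t2.png

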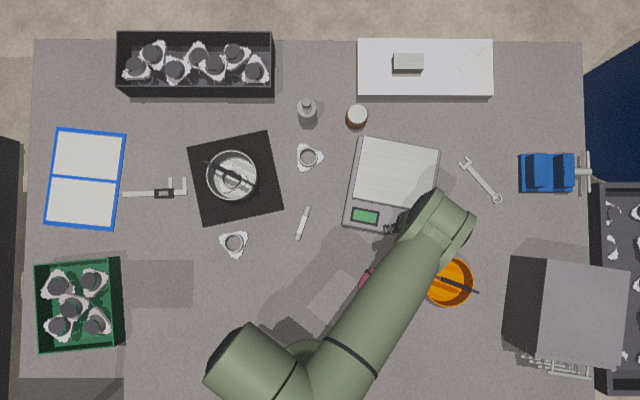

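The pail stands whole on the mat at (231,176), the key is back at rest, and everything else is where it was. Handing in.

```bash
python3 -c "
from h import *
print(order.sign_off())"
```

```text
the job is handed in; nothing more can be done
None
```

Done and handed in: the pail stands upright on the mat with its casting inside, and the zero key was turned to its stop (about 1.2 rad), held a little over half a second and sprang back; it took about 21 of the 62 s, and the verdict was not shown.

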